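# Centre the half-crushed can on the crushing block

### The job

The half-crushed red can stands off-centre on the round steel crushing block after the first mallet blow. With light taps of the fingertips, nudge it until it stands upright in the middle of the block's top, ready for the next blow, and then leave it standing free. Do not pinch, lift, tip over or knock off the can, push it only gently, and leave the other things on the ledge where they are.

Things in the scene. Friction and masses are not known exactly. Their poses are not given: they have to be found in the camera images.
- can: Red half-crushed drinks can with a bright band, 54 mm tall, 19 to 35 g, round; origin at the centre of its underside, z up. Stands on the flat middle, 18 mm across, of a bulged bottom; 66 mm across from 14 to 30 mm up, 54 mm at the top. Wobbly: pushed slowly and low (under 20 mm up) it slides, pushed high it rocks or tips; over 5 N is rough. Starts 16 to 23 mm off the middle, any direction.
- block: The crushing block: fixed dark steel round stub, 72 mm across, 50 mm tall, on a flange 110 mm across and 8 mm thick, standing on the mat. Origin at the centre of its underside, z up; its yaw does not matter. Its flat top bears a yellow painted ring (48 mm inside, 56 mm outside) about the middle.
- block_top (a point): The middle of the block's flat top, 50 mm above the block's origin and 54 mm above the ledge: the centre of the can's underside belongs here.
- mat: Fixed black rubber mat, 300 x 340 mm, 4 mm thick, lying on the concrete ledge under the block; origin at the centre of its underside.
- flat_can: Bystander on the mat: a blue can crushed flat, 70 mm across, 14 mm tall; origin at the centre of its underside.
- tab_dish: Bystander on the mat: a small steel dish, 72 mm across, 26 mm tall; origin at the centre of its underside.
- tall_can: Bystander: a green dented can standing on the ledge, 66 mm across, 117 mm tall; origin at the centre of its underside.
- mug: Bystander: white ceramic mug, 82 mm across without its handle, 92 mm tall; origin at the centre of its underside.
- funnel: Bystander: stainless steel funnel standing mouth down, 120 mm across, 130 mm tall; origin at the centre of its mouth.
- tub: Bystander: yellow plastic tub, 260 x 220 mm, 130 mm tall; origin at the centre of its underside.
- brush: Bystander: hand brush lying on the ledge along its own x axis; origin on its underside.
Mind the look-alikes: they are no part of the job. What is shaped like the can but green is not meant.

How it is judged (in metres and radians):
At the end, for the whole second after the job is handed in: The can stands upright (within 0.08 rad) and still on the block's top, the centre of its underside within 6 mm of the middle of the block (horizontal distance between can and block_top below 0.006 m and z of can in the frame of block_top between -0.003 and 0.003 m and angle between can's own z axis and vertical below 0.08 rad and linear speed of can below 0.02 m/s); the robot touches nothing.
It fails at once if the can is lifted off the block (z of can in the frame of block_top above 0.013 m).
It fails at once if the can is knocked off the block (z of can in the frame of block_top below -0.01 m).
It fails at once if the can is tipped over (more than 0.45 rad) (angle between can's own z axis and vertical above 0.45 rad).
It fails at once if the can is pinched, pressed or hit with more than 5 N (contact force between any of the fingers, the arm and can above 5 N).
It fails at once if another thing on the ledge is moved by more than 15 mm (distance of any of flat_can, tab_dish, tall_can, mug, funnel, tub, brush from where it was at the start of the episode above 0.015 m).
It also fails if it takes over 42 s, if anything falls off the work surface, if the arm or the gripper's body presses on something with over 40 N, if the wrist force passes 120 N, or if a joint passes its speed limit or range.

### The arm

A 6-joint arm with a two-finger parallel gripper is mounted at the origin on the work surface. World frame = base frame: x ahead of the robot, y to its left, z up, the work surface at z = 0. Lengths are in mm, angles in rad, forces in N, time in s.
With the tool pointing down it reaches from about 400 to 925 mm from the base axis. Payload 12.5 kg.
Tool frame: the origin (TCP) lies between the finger pads; the fingertips stand 11 mm ahead of it and the grasp point (between the pads) lies 8 mm behind it (env.tip_extent is the distance from the TCP to the fingertips, in mm); x points along the fingers, z is the direction in which the jaws open and shut, and the axes are right-handed (so a half turn about x gives the same grasp; the last joint's range is limited). The gripper opens to 95 mm and grips with 3 to 60 N. Pads are 20 mm wide; open, the fingers measure 119 mm over their backs; the gripper's body (75 mm by 180 mm) begins 59 mm behind the grasp point.
Start: joints at [-1.299, 0.491, 1.559, -0, 1.092, -0.106], TCP at [230.571, -580.932, 225.661] pointing down, gripper open.
Joint ranges: [-3.1, 3.1], [-0.84, 2.19], [0.05, 2.79], [-1.13, 4.28], [0.06, 2.93], [-2.69, 2.69]. Speed limits (rad/s): [2.22, 2.22, 2.79, 3.14, 3.14, 3.14].

### API

Orientations are given as [roll, pitch, yaw] about the fixed x, y, z axes, in that order (R = Rz(yaw) Ry(pitch) Rx(roll)).
In Python, from cell import status, imaging, env gives the robot as it stands. The module is installed in compiled form; this text tells all that it offers.
- The arm moves only by the tool apply_moves, never from a script. Its argument "increments" is a list of rows, each a list of 5 numbers: the closure, from 0 (fully open) to 1 (shut), then the shift along the tool's x, y, z in mm, then the turn about the tool's x in degrees. A call has 1 to 10 rows; each row shifts and turns the commanded pose from where the row before left it, along the tool's axes as they then stand; what a row does not reach is not made up. A row lasts 1/10 s, in which the tool goes at most 50 mm and 8.59 degrees, less where a joint would pass 70% of its speed; a pose out of reach is approached as far as the arm can. A call with a gripper value outside its range is refused whole. The fingers move at their own pace and stop on an object; the grip force is fixed at half the most. Time passes only in rows, so rows that do not move let the fingers close. It gives the time, the measured TCP pose, the force and the opening at its end, in the units of the state.
- status.state(): the state, without advancing time (a new reading comes with each control period).
- imaging.read_camera(name): name is "scene" or "top" or "wrist"; returns a dict with "pixels" (400x640x3 uint8, red, green, blue), "fovy" (degrees; the focal length in pixels is half the picture's height over the tangent of half this angle, whatever the lens; pixels are square), "cx", "cy" (the principal point, pixels), "distortion" ([k1, k2, p1, p2, k3] as OpenCV has them; the pictures are not rectified), "R" (3x3) and "t" (3): a world point X has camera coordinates R X + t. Camera axes: x right, y down, z forward; pixel columns grow to the right and rows downward; lengths in mm; the calibration is good to about 2 mm. A picture is of the moment at which its call begins. There is no depth.
- env.job_done(): hands the job in, once; it reports no verdict.
The state is a dict: "t": time; "joints": joint angles; "qvel": joint speeds; "tau": joint torques, N m; "eef_pos": TCP position; "tcp_rot": TCP orientation; "ft_force": force on the tool from outside, world axes, zero at the start; "moment": the same for the moment, N m; "opening": opening from 0.0 (shut) to 1.0 (fully open).
Only numpy, scipy, OpenCV 4.12 (cv2) and the standard library are available. Lean on these libraries where they do the work, as an engineer would, in place of code of your own. Each camera call takes 0.05 s, during which the arm holds its last target. There are 200 camera calls.

## Working session

There is one attempt and no reset: what is moved stays moved. The work goes in short steps, Python scripts to look and compute and a tool call to move; the robot and the scene stay as the last step left them, time stands still between calls to the robot, and variables do not carry over. Pictures are saved under pics/ and viewed, about 8 in all and at most 12, crops included, and the job is handed in when it is done.

Besides the shell and the picture viewer there is one more tool, called after ">>>" as name(argument=value, ...), one argument or row to a line, values as JSON. apply_moves: Moves the arm, as the interface text tells. Its arguments: {"type":"object","properties":{"increments":{"type":"array"}},"required":["increments"]}

```bash
mkdir -p pics
cat > h.py <<'E'
import numpy as np, cv2
from cell import status, imaging, env
def cam(n):
    c=imaging.read_camera(n); f=200/np.tan(np.radians(c["fovy"])/2)
    c["K"]=np.array([[f,0,c["cx"]],[0,f,c["cy"]],[0,0,1.]]); c["D"]=np.array(c["distortion"],float)
    c["R"]=np.array(c["R"]);c["t"]=np.array(c["t"]);return c
def ray(c,uv,z):
    p=cv2.undistortPoints(np.array(uv,float).reshape(-1,1,2),c["K"],c["D"]).reshape(-1,2)
    o=-c["R"].T@c["t"]; d=np.c_[p,np.ones(len(p))]@c["R"]
    return o+d*((z-o[2])/d[:,2])[:,None]
def proj(c,X):
    return cv2.projectPoints(np.array(X,float).reshape(-1,1,3),cv2.Rodrigues(c["R"])[0],c["t"],c["K"],c["D"])[0].reshape(-1,2)
def save(c,name): cv2.imwrite("pics/"+name,c["pixels"][:,:,::-1])
E
python3 - <<'E'
from h import *
print(status.state())
ims=[]
for n in("scene","top","wrist"):
    c=cam(n); print(n,c["fovy"],(-c["R"].T@c["t"]).round(),c["R"].round(2).tolist()); save(c,n+"0.png")
E
```

```text
{'t': 0.0, 'joints': array([-1.29858006e+00,  4.91556068e-01,  1.55945818e+00, -1.47059211e-05,
        1.09169488e+00, -1.05606658e-01]), 'qvel': array([ 0.00022524,  0.00226703, -0.00033919,  0.00011783,  0.0005034 ,
        0.00166504]), 'tau': array([ 5.52676120e-04, -6.12654805e+01, -2.58188617e+01,  6.92570116e-02,
        4.82027710e-02, -9.38923426e-05]), 'eef_pos': array([ 230.51161186, -580.68532092,  225.06090393]), 'tcp_rot': array([3.04766738, 1.56967977, 1.85470076]), 'ft_force': array([ 0.42115321, -0.05169655, -0.10891429]), 'moment': array([ 0.0142559 ,  0.01455479, -0.03768498]), 'opening': 0.9983650709861184}
scene 52.0699252339492 [1604.  469.  849.] [[-0.45, 0.89, 0.02], [0.47, 0.26, -0.84], [-0.76, -0.37, -0.54]]
top 44.52849144509911 [ 400.  -66. 1655.] [[-0.0, -1.0, -0.01], [-1.0, 0.0, -0.06], [0.06, 0.01, -1.0]]
wrist 70.00011262406292 [ 306. -551.  384.] [[0.37, -0.93, -0.0], [-0.89, -0.35, 0.29], [-0.27, -0.11, -0.96]]
```

View pics/top0.png

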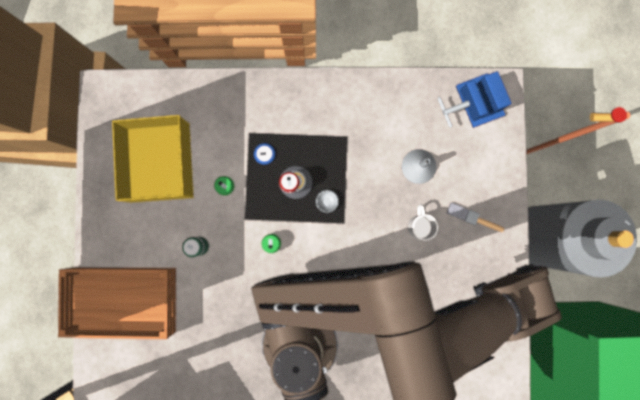

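View pics/scene0.png

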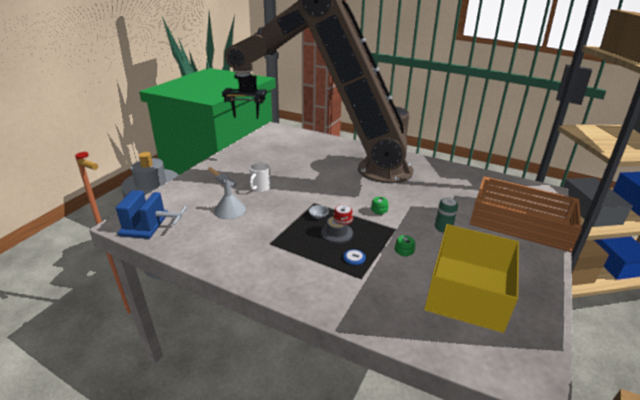

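The top view shows the red can at about (289,181), on the block at about (297,182). The dish is at (327,201) and the flat can at (263,154). The scene view agrees, with the can at (343,213). Next I'll measure coarsely.

Run:
```python
from h import *
c=cam("top"); print(ray(c,[[289,181]],108).round(),"block",ray(c,[[297,182]],54).round(),ray(c,[[327,201]],30).round(), "green",ray(c,[[271,242],[224,185]],54).round())
s=cam("scene"); p=s["pixels"].astype(int); m=(p[...,0]>120)&(p[...,1]<70)&(p[...,2]<70); m[:,:250]=0
v,u=np.nonzero(m); print(len(u),u.mean(),v.mean(), ray(s,[[u.mean(),v.mean()]],80).round())
w=cam("wrist"); r=status.state(); print(r["eef_pos"], w["R"]@r["eef_pos"]+w["t"], "tip px",proj(w,r["eef_pos"]-[0,0,11]))
from scipy.spatial.transform import Rotation as R
print(R.from_euler("xyz",r["tcp_rot"]).as_matrix().round(3))
```

```text
[[542.  31. 108.]] block [[543.   8.  54.]] [[482. -90.  30.]] green [[346.  93.  54.]
 [534. 250.  54.]]
60 346.28333333333336 203.73333333333332 [[471.  13.  80.]]
[ 230.53409777 -580.85755558  225.47049558] [6.57868038e-02 3.19920628e+01 1.75336189e+02] tip px [[318.35916531 243.03538925]]
[[-0.     0.93   0.369]
 [ 0.     0.369 -0.93 ]
 [-1.     0.    -0.   ]]
```

>>> apply_moves(
  increments=[
    [0,0,15,-13,0],
    [0,0,30,-26,0],
    [0,0,30,-26,0],
    [0,0,30,-26,0],
    [0,0,30,-26,0],
    [0,0,30,-26,0],
    [0,0,30,-26,0],
    [0,0,30,-26,0],
    [0,0,30,-26,0],
    [0,0,30,-26,0],
  ],
)

```text
t: 1.3
eef_pos: [404.9, -244.8, 225.8]
tcp_rot: [0.452, 1.57, -0.741]
ft_force: [0.1, -0.4, 0.7]
opening: 0.999
```

>>> apply_moves(
  increments=[
    [0,0,30,-26,0],
    [0,0,30,-26,0],
    [0,0,30,-26,0],
    [0,0,30,-26,0],
    [0,0,30,-26,0],
    [0,0,30,-26,0],
    [0,0,30,-26,0],
    [0,0,15,-13,0],
    [0,0,0,0,0],
    [0,0,0,0,0],
  ],
)

```text
t: 2.3
eef_pos: [541.3, 18.0, 225.4]
tcp_rot: [-1.497, 1.57, -2.689]
ft_force: [-0.7, -0.1, -0.0]
opening: 1.0
```

Run:
```python
from h import *
w=cam("wrist"); r=status.state(); print(r["t"],r["eef_pos"],r["tcp_rot"],(-w["R"].T@w["t"]).round(1)); save(w,"w1.png"); print(proj(w,[[542,31,108],[543,8,54]]))
s=cam("scene");print(ray(s,[[343,210]],104))
```

```text
2.35 [541.13169717  17.44682769 225.51948217] [-1.43858269  1.57032954 -2.63165418] [616.7  48.  384.1]
[[306.5063063  191.5764284 ]
 [326.62684522 185.71826555]]
[[547.3038745   33.42498407 104.        ]]
```

View pics/w1.png

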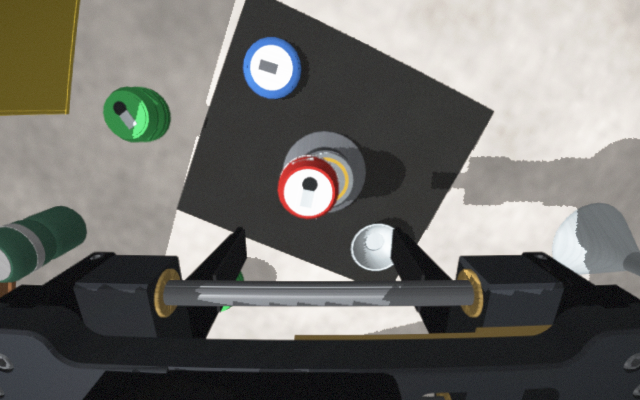

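The wrist view shows the can top at about (309,187), the block and ring at about (327,180), and the dish at (375,247). The fingertips are at about (240,235) and (397,235). Now a precise measurement from this view.

```bash
cat >> h.py <<'E'
from scipy.optimize import least_squares
def circ(P,r=None):
    P=P[:,:2]; m=P.mean(0)
    if r: s=least_squares(lambda q:np.hypot(*(P-q[:2]).T)-r,m,loss="soft_l1",f_scale=1)
    else: s=least_squares(lambda q:np.hypot(*(P-q[:2]).T)-q[2],[*m,25],loss="soft_l1",f_scale=1)
    return s.x, np.sqrt(np.mean(s.fun**2))
E
python3 - <<'E'
from h import *
w=cam("wrist"); p=w["pixels"]; hsv=cv2.cvtColor(p,cv2.COLOR_RGB2HSV).astype(int)
roi=np.zeros((400,640),bool); roi[120:230,270:375]=1
H,S,V=hsv[...,0],hsv[...,1],hsv[...,2]
yel=roi&(H>12)&(H<32)&(S>60)&(V>80)
red=roi&((H<8)|(H>172))&(S>120)&(V>60)
print(yel.sum(),red.sum())
v,u=np.nonzero(yel); P=ray(w,np.c_[u,v],54); print("ring r=26",circ(P,26),"free",circ(P))
c=p[120:230,270:375].copy(); a=cv2.resize(c,None,fx=4,fy=4,interpolation=cv2.INTER_NEAREST)
c[yel[120:230,270:375]]=[255,0,255]; c[red[120:230,270:375]]=[0,255,255]
a=np.hstack([a[:, :400],cv2.resize(c,None,fx=4,fy=4,interpolation=cv2.INTER_NEAREST)[:,:400]])
cv2.imwrite("pics/c1.png",a[:,:,::-1])
E
```

```text
227 1129
ring r=26 (array([547.84982745,  12.74458691]), np.float64(1.3758551129326184)) free (array([547.48503961,  13.16395768,  26.44858701]), np.float64(1.3740473928584986))
```

View pics/c1.png

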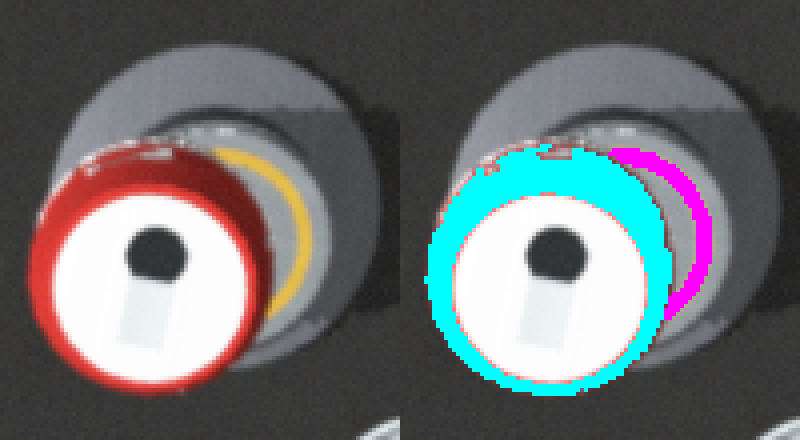

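The crop shows the white can top centred at about (307.5,191.6) and a clean ring arc on the block. I'll compute the can position from the top disc and the ring.

```bash
cat >> h.py <<'E'
def measure(w,box):
    p=w["pixels"]; hsv=cv2.cvtColor(p,cv2.COLOR_RGB2HSV).astype(int); H,S,V=hsv[...,0],hsv[...,1],hsv[...,2]
    x0,y0,x1,y1=box; roi=np.zeros((400,640),bool); roi[y0:y1,x0:x1]=1
    yel=roi&(H>12)&(H<32)&(S>60)&(V>80); out={}
    if yel.sum()>20:
        v,u=np.nonzero(yel); out["ring"]=circ(ray(w,np.c_[u,v],54),26)
    wh=(roi&(S<40)&(V>225)).astype(np.uint8)
    k=max(cv2.findContours(wh,cv2.RETR_EXTERNAL,cv2.CHAIN_APPROX_NONE)[0],key=cv2.contourArea)
    k=cv2.convexHull(k).reshape(-1,2); out["disc"]=circ(ray(w,k,107.5))
    red=(roi&((H<8)|(H>172))&(S>120)&(V>60)).astype(np.uint8)|wh
    k=max(cv2.findContours(red,cv2.RETR_EXTERNAL,cv2.CHAIN_APPROX_NONE)[0],key=cv2.contourArea)
    out["outline@84"]=circ(ray(w,cv2.convexHull(k).reshape(-1,2),84))
    return out
E
python3 - <<'E'
from h import *
w=cam("wrist"); print(measure(w,(270,120,375,230))); print(status.state()["eef_pos"],status.state()["tcp_rot"])
B=np.array([547.7,12.9])
a=np.linspace(0,2*np.pi,13)[:-1]
# flange check: edge columns in image vs projected flange circle
print(proj(w,[[B[0]+55*np.cos(t),B[1]+55*np.sin(t),12] for t in a]).round(1).tolist())
E
```

```text
{'ring': (array([547.88490504,  12.70891209]), np.float64(1.3808296726102764)), 'disc': (array([541.31841481,  29.42399388,  23.97387376]), np.float64(0.14076754634053648)), 'outline@84': (array([539.03583934,  29.38161393,  34.25899794]), np.float64(0.8547013434883687))}
[541.25836941  17.06510543 225.75410681] [ 0.25086437  1.57061839 -0.94349672]
[[339.0, 133.9], [316.9, 131.2], [296.6, 140.2], [284.0, 158.0], [282.2, 179.1], [291.2, 197.8], [308.1, 209.7], [328.6, 211.9], [347.8, 204.1], [360.9, 187.9], [364.2, 167.2], [356.4, 147.3]]
```

The ring fit puts the block centre at about (547.8,12.8), and the projected flange outline matches the image. The can is at about (541.3,29.4), 17.9 mm off, which lies inside the stated 16–23 mm. The tool's z axis already points along the push direction. I'll lower the open gripper around the can and push with one inner pad.

>>> apply_moves(
  increments=[
    [0,0,4.5,-11.5,0],
    [0,20,0,0,0],
    [0,30,0,0,0],
    [0,30,0,0,0],
    [0,20,0,0,0],
    [0,0,0,0,0],
    [0,0,0,0,0],
  ],
)

```text
t: 3.2
eef_pos: [541.7, 30.6, 126.1]
tcp_rot: [-0.256, 1.571, -1.449]
ft_force: [0.3, -0.3, -0.1]
opening: 0.997
```

Run:
```python
from h import *
w=cam("wrist"); save(w,"w2.png"); r=status.state(); print(r["t"],r["eef_pos"],r["ft_force"])
from scipy.spatial.transform import Rotation as R
T=R.from_euler("xyz",r["tcp_rot"]).as_matrix(); print(T.round(3))
print("tips",proj(w,[r["eef_pos"]+T@[11,0,s*47.5] for s in(-1,1)]))
print("TCP rel can (tool)",T.T@(r["eef_pos"]-[541.3,29.4,54]))
```

```text
3.25 [541.97515349  30.48385838 126.61999488] [-0.67482517  0.59770989  0.10610857]
[[ 0.001  0.93   0.369]
 [-0.     0.369 -0.93 ]
 [-1.     0.001  0.001]]
tips [[245.71991349 242.78036746]
 [391.45996474 242.82914311]]
TCP rel can (tool) [-72.61920231   1.10955492  -0.71734347]
```

View pics/w2.png

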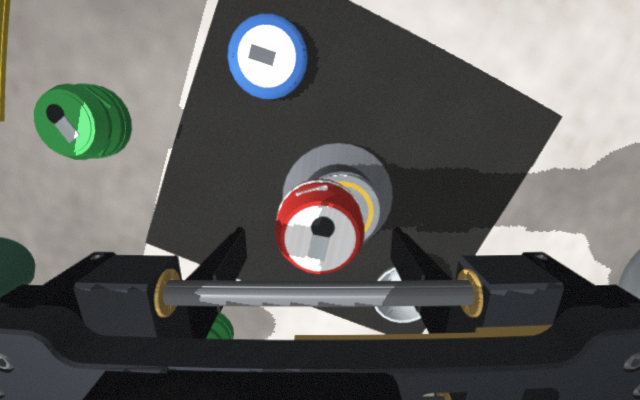

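The can is centred at about (320,230), between the fingertips at (245,240) and (391,240), so it's clear on both sides. I'll go down, approach, then push slowly, stopping short.

>>> apply_moves(
  increments=[
    [0,15,-1,0,0],
    [0,20,0,0,0],
    [0,15,0,0,0],
    [0,3,0,0,0],
    [0,0,0,2,0],
    [0,0,0,3,0],
    [0,0,0,3,0],
    [0,0,0,2,0],
    [0,0,0,1,0],
    [0,0,0,1,0],
  ],
)

```text
t: 4.25
eef_pos: [545.1, 18.7, 72.8]
tcp_rot: [0.899, 1.57, -0.294]
ft_force: [-0.9, 0.4, 0.2]
opening: 1.003
```

>>> apply_moves(
  increments=[
    [0,0,0,1,0],
    [0,0,0,1,0],
    [0,0,0,1,0],
    [0,0,0,1,0],
    [0,0,0,1,0],
    [0,0,0,1,0],
    [0,0,0,1,0],
    [0,0,0,1,0],
    [0,0,0,0,0],
    [0,0,0,0,0],
  ],
)

```text
t: 5.25
eef_pos: [548.0, 11.4, 72.6]
tcp_rot: [0.4, 1.571, -0.793]
ft_force: [-0.1, -0.2, 0.8]
opening: 0.998
```

Run:
```python
from h import *
w=cam("wrist"); save(w,"w3.png"); r=status.state(); print(r["t"],r["eef_pos"],r["ft_force"])
s=cam("scene"); cv2.imwrite("pics/s3.png",cv2.resize(s["pixels"][180:260,290:390],None,fx=5,fy=5)[:,:,::-1])
a=cv2.resize(w["pixels"][150:350,200:440],None,fx=2,fy=2);b=cv2.resize(s["pixels"][190:250,310:376],(400,400))[:,:320]
cv2.imwrite("pics/a3.png",np.hstack([a,b])[:,:,::-1])
```

```text
5.3 [547.95699329  11.41654817  72.60664069] [-0.08273467  0.14605324  0.69312992]
```

View pics/a3.png

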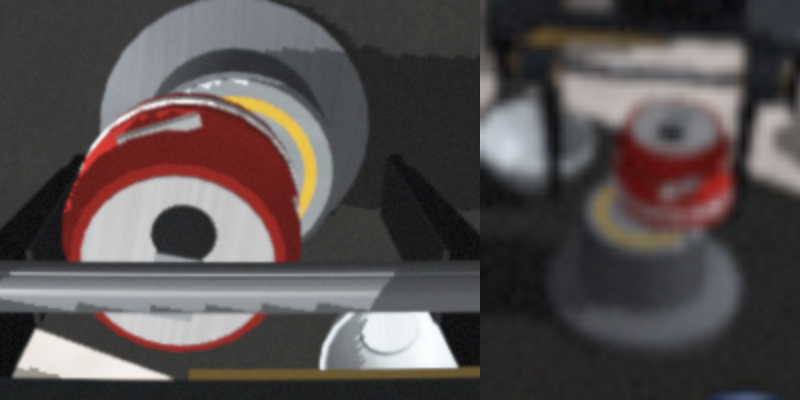

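Contact is just starting: the can's left side is against the left finger, and it stands upright. By geometry about 13 mm remain. I'll push 10 mm at 10 mm/s.

>>> apply_moves(
  increments=[
    [0,0,0,1,0],
    [0,0,0,1,0],
    [0,0,0,1,0],
    [0,0,0,1,0],
    [0,0,0,0.5,0],
    [0,0,0,0.5,0],
    [0,0,0,0,0],
  ],
)

```text
t: 6.05
eef_pos: [549.8, 6.7, 72.6]
tcp_rot: [0.169, 1.571, -1.024]
ft_force: [-0.4, 0.8, 0.6]
opening: 1.0
```

```bash
cat >> h.py <<'E'
def near():
    # low view: yellow ring centre, and can outline/top disc by red+white contours
    w=cam("wrist"); r=status.state(); print(r["t"],r["eef_pos"].round(1),r["ft_force"].round(2))
    p=w["pixels"]; hsv=cv2.cvtColor(p,cv2.COLOR_RGB2HSV).astype(int); H,S,V=hsv[...,0],hsv[...,1],hsv[...,2]
    roi=np.zeros((400,640),bool); roi[150:330,225:415]=1
    red=roi&((H<8)|(H>172))&(S>120)&(V>60); v,u=np.nonzero(red)
    # widest extents in rows of the can body, on the z=84 plane along tool z (image columns)
    for q in ([u.min(),v[u==u.min()].mean()],[u.max(),v[u==u.max()].mean()]): print(q, ray(w,[q],84).round(1))
    return w
E
python3 - <<'E'
from h import *
w=near(); s=cam("scene")
a=cv2.resize(w["pixels"][150:350,200:440],None,fx=2,fy=2);b=cv2.resize(s["pixels"][190:250,310:376],(400,400))[:,:320]
cv2.imwrite("pics/a4.png",np.hstack([a,b])[:,:,::-1])
E
```

```text
6.1 [549.8   6.7  72.6] [ 0.53  0.7  -0.51]
[np.int64(231), np.float64(265.0)] [[527.7  52.8  84. ]]
[np.int64(350), np.float64(266.0)] [[552.9 -11.9  84. ]]
```

View pics/a4.png

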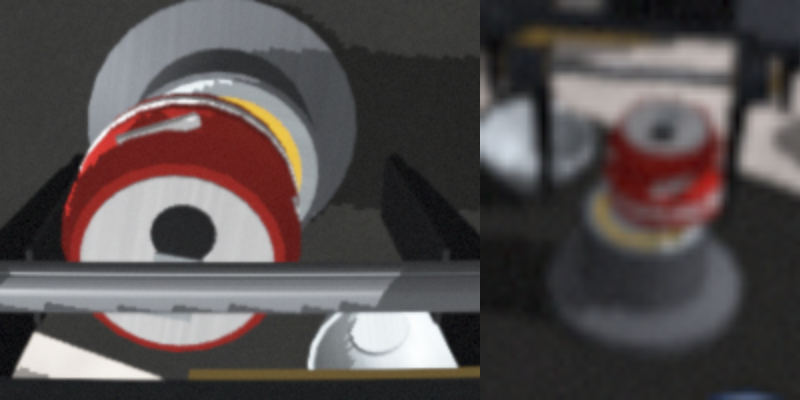

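The can moved with the finger and stayed upright; the ring now shows less on the right. About 8 mm remain.

>>> apply_moves(
  increments=[
    [0,0,0,1,0],
    [0,0,0,1,0],
    [0,0,0,1,0],
    [0,0,0,1,0],
    [0,0,0,1,0],
    [0,0,0,1,0],
    [0,0,0,1,0],
    [0,0,0,1,0],
    [0,0,0,0.5,0],
    [0,0,0,0,0],
  ],
)

```text
t: 7.15
eef_pos: [553.0, -1.2, 72.6]
tcp_rot: [0.275, 1.571, -0.918]
ft_force: [-0.8, 0.2, 0.3]
opening: 1.001
```

>>> apply_moves(
  increments=[
    [0,0,0,-1,0],
    [0,0,0,-3,0],
    [0,0,0,-5,0],
    [0,0,0,-5,0],
    [0,-10,0,0,0],
    [0,-30,0,0,0],
    [0,-40,0,0,0],
    [0,-40,0,0,0],
    [0,-30,0,0,0],
    [0,0,0,0,0],
  ],
)

```text
t: 8.15
eef_pos: [549.1, 11.9, 227.4]
tcp_rot: [1.082, 1.563, -0.111]
ft_force: [-0.5, -0.9, -0.3]
opening: 0.999
```

Run:
```python
from h import *
w=cam("wrist"); r=status.state(); print(r["t"],r["eef_pos"],r["ft_force"]); u,v=proj(w,[547.8,12.8,80])[0].astype(int); print(u,v)
try: print(measure(w,(u-55,v-55,u+55,v+55)))
except Exception as e: print(e)
# block flange: project B for checking
a=np.linspace(0,2*np.pi,60); p=w["pixels"].copy()
for q in proj(w,[[547.8+55*np.cos(t),12.8+55*np.sin(t),12] for t in a]).round().astype(int): p[q[1],q[0]]=[0,255,0]
for q in proj(w,[[547.8+27*np.cos(t),12.8+27*np.sin(t),108] for t in a]).round().astype(int): p[q[1],q[0]]=[0,0,255]
for q in proj(w,[[547.8+33*np.cos(t),12.8+33*np.sin(t),84] for t in a]).round().astype(int): p[q[1],q[0]]=[255,0,255]
cv2.imwrite("pics/w5.png",cv2.resize(p[v-60:v+60,u-60:u+60],None,fx=5,fy=5,interpolation=0)[:,:,::-1])
```

```text
8.2 [548.24472971  11.9388718  225.00591951] [-0.92561207 -0.05271589 -0.79490441]
316 190
{'disc': (array([548.06655483,  12.89429591,  23.91754343]), np.float64(0.09488962069428031)), 'outline@84': (array([545.93183988,  12.68951946,  34.41869714]), np.float64(1.2720199026864405))}
```

View pics/w5.png

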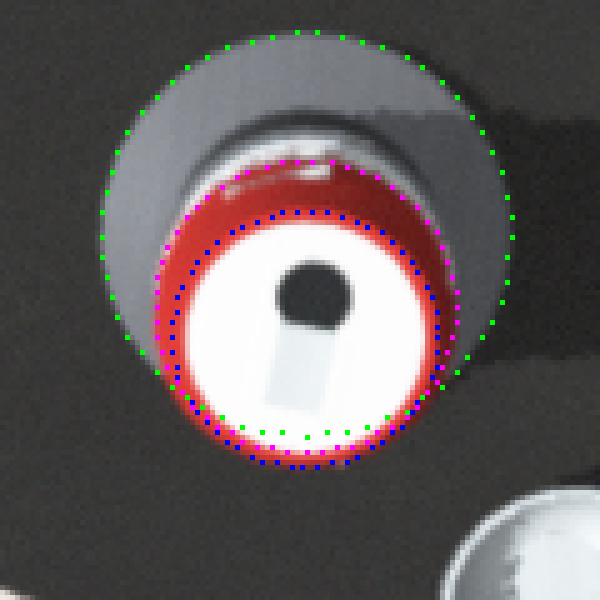

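The crop shows the can's top disc centred in the predicted circles, and the flange outline matches. The offset is about 0.3 mm by measurement. The gripper is well above and free, so I'm handing in.

```bash
python3 -c "
from cell import env; print(env.job_done())"
```

```text
the job is handed in; nothing more can be done
None
```

The red can now stands upright in the middle of the block, and I handed the job in at about 8.2 s of the 42 s allowed. No verdict was reported.

I lowered the open gripper around the can and pushed it with one inner pad at about 10 mm/s, in three short stages. It moved about 18 mm in one direction. I then backed the pad off and rose to 225 mm.

**Position:** the last wrist view puts the centre of the can's top at (548.1, 12.9) mm. The ring puts the block's middle at (547.8, 12.8) mm, so the offset is about 0.3 mm, against a calibration good to about 2 mm. The predicted flange outline also matched the picture.

**Upright:** the top disc measured the same size as before the push (23.9 mm radius), so I saw no sign of tilt.

**Disagreement:** the body outline gave a centre about 2 mm away in x, with a poorer fit. It was off by the same amount before the push, so I took it as a bias in that method. While the pad was touching, a low side-edge reading also put the can 1.8 mm from where the geometry said, which the final view did not bear out.

**Forces and other things:** wrist force readings stayed within about 1 N, which is the sensor noise. I saw no contact with the other things on the ledge, but I did not re-measure their positions.

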